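# Refit the fuse in a bench isolator

## Task

The fuse base of the grey isolator box is empty: switch the isolator off with its rotary handle, then press the one fuse link whose length suits the base fully home between its two pairs of copper jaws and let go of it, and then switch the isolator back on. Turn the handle right to its end position each time, and leave the other two fuse links and everything else on the bench where they are.

Things in the scene. Friction and masses are not known exactly. Their poses are not given: they have to be found in the camera images.
- isolator: Grey sheet-metal isolator box fixed on the bench, 270 mm wide (y), 158 mm deep (x), front lip 50 mm high, rear 137 mm; its front is a flat plate sloping up and away from the robot at 32 degrees to level. Left (+y): black rotary handle; right: fuse base. Origin: on the bench top, 80 mm behind the front lip, midway across; z up, x to the rear.
- handle (a joint): Rotary handle of the isolator, rad. 0 = ON (lever points straight up the slope, at the bar mark), 1.571 = OFF (lever points to the box's left, +y, at the ring mark); seen from the front it turns anticlockwise to OFF. An over-centre spring holds it at either end: it resists with about 0.25 N m up to mid-travel, then snaps on to the other end.
- handle_pivot (a point): Point on the handle's axis at the lever's mid-height, 35 mm out from the sloping plate. z: axis of rotation, out of the plate; x: along the lever to its free end (turns with the handle).
- handle_grip (a point): Where to hold the black lever: 62 mm from the axis along the lever, at its mid-height. The lever is 20 mm thick here (y), 24 mm high (z; top 12 mm above this point, 23 mm of free space below it down to the plate) and reaches 82 mm from the axis. Axes as handle_pivot.
- fuse_base: Fuse base on the sloping plate: black plinth 44 (x) by 136 mm (y), 14 mm high. Origin on the plate under its middle; x up the slope, y to the box's left, z out of the plate. At each side a pair of sprung copper jaws, from 35.5 to 51.5 mm from the middle along y (71 mm free between the pairs), 30 mm high above the plinth with flared lips 10 mm more.
- fuse_seat (a point): Where the underside centre of the right fuse link lies when fully home: top of the plinth's middle, 14 mm out from the plate; axes as the fuse base (link along y, its z out of the plate). The leaves of a jaw pair stand 5 mm apart across x, 17 mm at the lips' ends; the link's 6 mm blades spread them. Pressing home takes about 10 N.
- fuse_medium: Fuse link, body 66 mm long, 96 mm over the blades. White square ceramic body 30 mm wide (x), 36 mm high, aluminium ends (counted in the body); at each end a steel knife blade sticks out 15 mm along y, 6 mm thick (x), from 7 to 29 mm above the underside. 0.2 kg, lies on the bench, z up. Origin: centre of the underside; alike either way round.
- fuse_short: Like fuse_medium, but body 42 mm long, 72 mm over the blades.
- fuse_long: Like fuse_medium, but body 90 mm long, 120 mm over the blades.
- oil_bottle: White oil bottle with spout, 45 mm across, 133 mm tall, loose. Origin: centre of its underside.
- screw_jar: Clear jar with red lid, 65 mm across, 99 mm tall, loose. Origin: centre of its underside.
- parts_tin: Round red-brown tin, 66 mm across, 36 mm high, loose. Origin: centre of its underside.
- padlock: Grey padlock lying flat, 78 by 48 by 19 mm, loose. Origin: under its middle.
- carton_tall: Blue carton, 124 (x) by 65 (y) by 130 mm tall, standing loose to the left of the isolator. Origin: centre of its underside.

How it is judged (in metres and radians):
On the way, in this order (a step that is already met when the one before it is completed fails the run):
1. the isolator is switched off: the handle rests in its OFF end position (value of joint handle above 1.45 rad and velocity of joint handle between -0.1 and 0.1 rad/s), for 0.2 s.
2. with the isolator off, the fuse link that suits the base is fully home in both pairs of jaws and let go (value of joint handle above 1.45 rad and x of fuse_medium in the frame of fuse_seat between -0.004 and 0.004 m and y of fuse_medium in the frame of fuse_seat between -0.006 and 0.006 m and z of fuse_medium in the frame of fuse_seat between -0.004 and 0.0035 m and angle between the y axis of fuse_medium and the y axis of fuse_seat, either way round below 0.08 rad and angle between the z axis of fuse_medium and the z axis of fuse_seat, either way round below 0.08 rad and contact force between the fingers and fuse_medium below 0.05 N and linear speed of fuse_medium below 0.02 m/s), for 0.2 s.
3. the isolator is switched on again (value of joint handle below 0.12 rad), for 0.2 s.
At the end, for the whole second after the job is handed in: The handle rests in its ON end position (below 0.12 rad), and the medium fuse link is fully home in the base, at rest and released: its origin within 4 mm (up the slope), 6 mm (along y) and 3.5 mm (height) of fuse_seat and its y and z axes within 0.08 rad of the seat's (value of joint handle below 0.12 rad and velocity of joint handle between -0.1 and 0.1 rad/s and x of fuse_medium in the frame of fuse_seat between -0.004 and 0.004 m and y of fuse_medium in the frame of fuse_seat between -0.006 and 0.006 m and z of fuse_medium in the frame of fuse_seat between -0.004 and 0.0035 m and angle between the y axis of fuse_medium and the y axis of fuse_seat, either way round below 0.08 rad and angle between the z axis of fuse_medium and the z axis of fuse_seat, either way round below 0.08 rad and contact force between the fingers and fuse_medium below 0.05 N and linear speed of fuse_medium below 0.02 m/s); the robot touches nothing.
It fails at once if one of the other two fuse links moves more than 30 mm (distance of any of fuse_short, fuse_long from where it was at the start of the episode above 0.03 m).
It fails at once if a bystander (bottle, jar, tin, padlock, carton) moves more than 30 mm or is knocked over (distance of any of oil_bottle, screw_jar, parts_tin, padlock, carton_tall from where it was at the start of the episode above 0.03 m or angle between any of oil_bottle, screw_jar, carton_tall's own z axis and vertical above 0.6 rad).
It also fails if it takes over 72 s, if anything falls off the work surface, if the arm or the gripper's body presses on something with over 40 N, if the wrist force passes 120 N, or if a joint passes its speed limit or range.

## Robot

A 6-joint arm with a two-finger parallel gripper is mounted at the origin on a cart in front of the work surface, level with it; the furniture and walls round the work are solid. World frame = base frame: x ahead of the robot, y to its left, z up, the work surface at z = 0. Lengths are in mm, angles in rad, forces in N, time in s.
With the tool pointing down it reaches from about 325 to 875 mm from the base axis. Payload 4.4 kg.
Tool frame: the origin (TCP) lies on the centre line of the jaws, within the pads' length; the fingertips stand ahead of it and the grasp point (between the pads) lies 6 mm ahead of it (ctrl.tcp_to_tips is the z of the fingertips in the tool frame, in mm); z points along the fingers, y is the line along which they close (so a half turn about z gives the same grasp; the last joint's range is limited). The gripper opens to 85 mm and grips with 20 to 120 N. Pads are 22 mm wide; open, the fingers measure 114 mm over their backs; the gripper's body (76 mm by 85 mm) begins 54 mm behind the grasp point. The pads swing forward as they close: fully open they stand 13 mm farther back than shut.
Start: joints at [-1.312, 0.207, 1.542, -0, 1.393, -0.15], TCP at [228.556, -527.627, 256.282] pointing down, gripper open.
Joint ranges: [-2.73, 2.73], [-0.86, 2.22], [0.23, 2.46], [-1.11, 4.25], [0.08, 2.63], [-2.82, 2.82]. Speed limits (rad/s): [2.79, 2.79, 3.14, 3.14, 3.14, 3.14].

## Interface

Orientations are given as a 3x3 rotation matrix whose columns are the frame's x, y, z axes.
In Python, from plant import ctrl, sensors, optics gives the robot as it stands. Calls block until the motion is done:
- ctrl.move_ptp(position, orientation): joint-space move of the TCP to a pose.
- ctrl.move_l(position, rot=None, vel=150, threshold=None): straight line of the TCP; rot=None keeps the orientation; vel is the mean speed in mm/s. With threshold (N) it stops when the force on the tool has changed by that much, and returns True; else False.
- ctrl.set_joints(angles): joint-space move.
- ctrl.gripper_to(opening, force=None): finger opening in mm; force is the grip in N (None keeps the last); returns when the fingers have stopped.
- ctrl.hold(seconds).
- ctrl.solve_ik(position, orientation): joint angles nearest the present ones, or None.
- sensors.read_state(): the state.
- optics.grab_frame(name): name is "scene" or "top"; returns (picture, depth): 480x640x3 uint8, red, green, blue; 480x640 float32, mm along the optical axis (not along the pixel's ray), 0 where there is no reading.
- optics.camera_params(name): a dict with "mtx" (3x3 intrinsics, pixels), "R" (3x3) and "t" (3): a world point X has camera coordinates R X + t. Camera axes: x right, y down, z forward; pixel columns grow to the right and rows downward; lengths in mm; the calibration is good to about 2 mm. A picture is of the moment at which its call begins. camera_params takes no time and is no camera call.
A pose or a line that the arm cannot do raises ctrl.MotionError and nothing moves.
- ctrl.finish_job(): hands the job in; it is judged then, once.
The state is a dict: "t": time; "q": joint angles; "qvel": joint speeds; "tau": joint torques, N m; "eef_pos": TCP position; "eef_rot": TCP orientation; "force": force on the tool from outside, world axes, zero at the start; "wrist_torque": the same for the moment, N m; "grip_width": finger opening in mm; "grasp_force": force on a finger pad.
Only numpy, scipy, OpenCV 4.12 (cv2) and the standard library are available. Lean on these libraries where they do the work, as an engineer would, in place of code of your own. Each camera call takes 0.05 s, during which the arm holds its last target. There are 200 camera calls.

## Working session

There is one attempt and no reset: what is moved stays moved. The work goes in short steps, each a Python script; the robot and the scene stay as the last script left them, time stands still between calls to the robot, and variables do not carry over. Pictures are saved under pics/ and viewed, at most 10 in all, crops included, and the job is handed in when it is done.

```bash
ls; mkdir -p pics
python3 - <<'E'
from plant import ctrl,sensors,optics
import cv2,numpy as np
for n in("scene","top"):
    p,d=optics.grab_frame(n); cv2.imwrite(f"pics/{n}0.png",p[:,:,::-1]); np.savez(f"/tmp/{n}0.npz",p=p,d=d)
    c=optics.camera_params(n); print(n,c["mtx"],c["R"],c["t"],(d>0).mean())
print(sensors.read_state()["t"],ctrl.tcp_to_tips)
E
```

```text
pics
scene [[603.53227814   0.         313.20819952]
 [  0.         603.53227814 244.37242066]
 [  0.           0.           1.        ]] [[ 0.99502702 -0.0973408   0.0211189 ]
 [-0.04857739 -0.65934082 -0.75027323]
 [ 0.08695675  0.74551624 -0.66079049]] [-520.73878558  127.39691442 1727.75371456] 0.9961783854166667
top [[565.49480162   0.         311.98439658]
 [  0.         565.49480162 241.81402444]
 [  0.           0.           1.        ]] [[-0.00668259 -0.99975527 -0.02108893]
 [-0.98439562  0.01028549 -0.17566865]
 [ 0.17584257  0.01958593 -0.98422344]] [  62.0193313   527.5462244  1410.04712163] 0.9962076822916667
0.1 25.0
```

View pics/scene0.png

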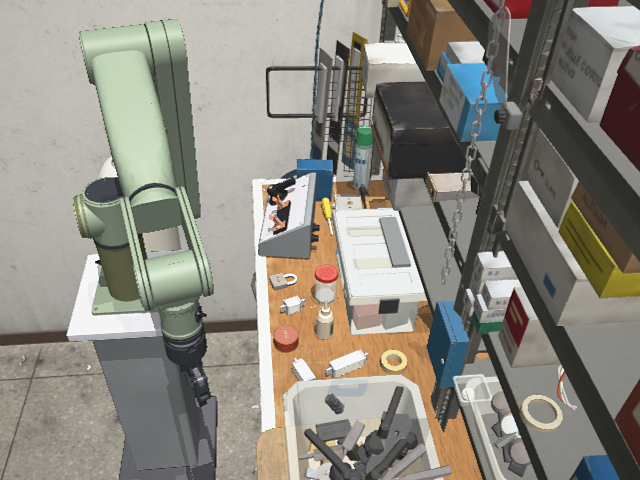

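View pics/top0.png

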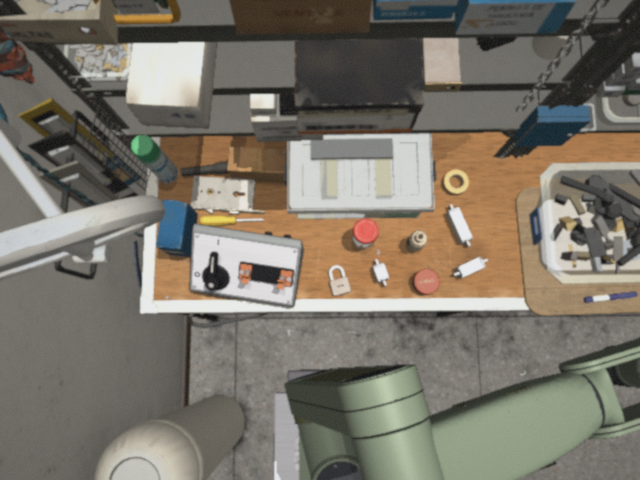

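Scene view: isolator near (285,215), padlock (283,281), three fuse links near (292,305), (303,368), (347,362). Top view: isolator around (245,265) with the handle hub at (213,272) and jaws at (247,275) and (283,280); fuse links near (380,272), (459,225), (470,267).

```bash
cat > h.py <<'E'
import numpy as np,cv2
from plant import ctrl,sensors,optics
def cloud(n,d):
    c=optics.camera_params(n); v,u=np.mgrid[0:480,0:640]
    P=np.linalg.inv(c["mtx"])@np.stack([u.ravel(),v.ravel(),np.ones(u.size)])*d.ravel()
    return (c["R"].T@(P-np.asarray(c["t"]).reshape(3,1))).T.reshape(480,640,3)
def ray(n,u,v,z):
    c=optics.camera_params(n);o=-c["R"].T@c["t"];r=c["R"].T@np.linalg.inv(c["mtx"])@np.array([u,v,1.])
    return o+r*(z-o[2])/r[2]
def proj(n,X):
    c=optics.camera_params(n);p=c["mtx"]@(c["R"]@np.asarray(X,float)+c["t"]);return p[:2]/p[2]
E
python3 - <<'E'
from h import *
np.set_printoptions(precision=1,suppress=True)
for n in("top","scene"):
    z=np.load(f"/tmp/{n}0.npz");C=cloud(n,z["d"]);p=z["p"];hsv=cv2.cvtColor(p,cv2.COLOR_RGB2HSV)
    m=((C[...,2]>8)&(C[...,2]<60)&(C[...,0]>300)&(C[...,0]<600)&(C[...,1]>-350)&(C[...,1]<110)&(hsv[...,1]<60)).astype(np.uint8)
    k,L,st,ce=cv2.connectedComponentsWithStats(m)
    for i in range(1,k):
        if st[i,4]<40: continue
        Q=C[L==i]; top=Q[Q[:,2]>np.percentile(Q[:,2],90)-5]; r=cv2.minAreaRect(Q[:,:2].astype(np.float32)); rt=cv2.minAreaRect(top[:,:2].astype(np.float32))
        print(n,ce[i],st[i,4],"zmax",np.percentile(Q[:,2],[50,95]),"all",r,"top",rt)
    w=C[(C[...,0]>300)&(C[...,0]<600)&(C[...,1]>-300)&(C[...,1]<100)&(abs(C[...,2])<8)];print("bench z",np.median(w[:,2]))
    # isolator plate
    zone=(C[...,0]>300)&(C[...,0]<560)&(C[...,1]>80)&(C[...,1]<420)&(C[...,2]>45)&(C[...,2]<200)
    Q=C[zone&(hsv[...,1]<40)&(hsv[...,2]>100)]; print(len(Q),Q.min(0),Q.max(0))
    M=np.ones(len(Q),bool)
    for _ in range(15):
        c=Q[M].mean(0);nn=np.linalg.svd(Q[M]-c,full_matrices=False)[2][2];nn*=np.sign(nn[2])
        M=abs((Q-c)@nn)<4
    print("plate",M.sum(),c,nn,np.degrees(np.arccos(nn[2])),cv2.minAreaRect(Q[M][:,:2].astype(np.float32)))
a=cv2.imread("pics/top0.png");b=cv2.imread("pics/scene0.png")
cv2.imwrite("pics/c1.png",np.vstack([np.hstack([cv2.resize(a[215:315,180:310],None,fx=4,fy=4,interpolation=2)[:, :400*1+120],cv2.resize(b[170:262,255:325],(280,400),interpolation=2)]) ,cv2.resize(a[200:300-55,345:545],(800,180),interpolation=2)])if 0 else np.hstack([cv2.resize(a[215:315,180:310],None,fx=4,fy=4,interpolation=2),cv2.resize(b[170:270,255:325],(280,400),interpolation=2)]))
cv2.imwrite("pics/c2.png",np.hstack([cv2.resize(a[200:300,360:500],None,fx=3,fy=3,interpolation=2),cv2.resize(b[270:395,265:385],(360,300),interpolation=2)]))
E
```

```text
top [390.5 214.7] 167 zmax [42.5 58.4] all ((597.9468994140625, -147.21092224121094), (4.039510726928711, 142.5463104248047), 0.006367190275341272) top ((598.7001953125, -146.9678955078125), (2.8077123165130615, 134.44204711914062), 0.9876048564910889)
top [459.8 228. ] 409 zmax [33.8 40.1] all ((561.010009765625, -330.98907470703125), (91.8146743774414, 31.37093162536621), 21.167041778564453) top ((566.6677856445312, -328.6285705566406), (74.5809326171875, 30.874855041503906), 21.32369041442871)
top [360.4 243.9] 60 zmax [41.  58.9] all ((525.0668334960938, -69.00984954833984), (52.61601257324219, 14.883798599243164), 74.57691192626953) top ((523.9298095703125, -64.60997009277344), (46.991519927978516, 11.161431312561035), 65.7992935180664)
top [411.2 245.9] 41 zmax [44.2 55.4] all ((516.4061279296875, -199.18211364746094), (36.050907135009766, 9.653037071228027), 50.58237838745117) top ((517.2730712890625, -198.25856018066406), (34.07027053833008, 7.280543804168701), 46.84401321411133)
top [296.2 284.7] 69 zmax [41.4 58.1] all ((429.4678039550781, 96.91999816894531), (5.54775333404
[... 2437 characters left out ...]
4.9 40.9] all ((562.6588134765625, -334.0685729980469), (90.24227905273438, 34.37692642211914), 20.686935424804688) top ((568.9197998046875, -332.0331726074219), (71.68463134765625, 31.387969970703125), 21.33697509765625)
scene [299.2 365.2] 166 zmax [36.3 41.8] all ((454.35601806640625, -329.2421875), (31.31940460205078, 55.8607177734375), 25.0029239654541) top ((457.2745666503906, -336.8956298828125), (29.970603942871094, 37.44145584106445), 20.834260940551758)
bench z 1.7102069214111497
2493 [366.5  80.   45.2] [559.2 380.3 159.8]
plate 1481 [469.6 201.9 107. ] [-0.5  0.1  0.9] 31.55859165693032 ((463.01007080078125, 223.9296875), (274.3857727050781, 154.68370056152344), 81.1972427368164)
```

View pics/c1.png

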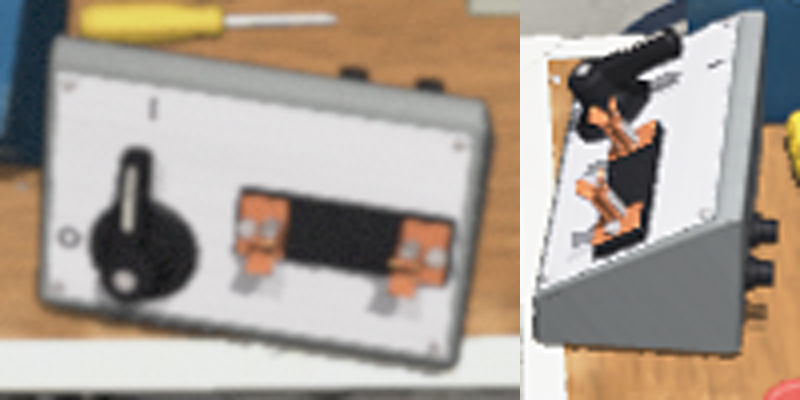

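View pics/c2.png

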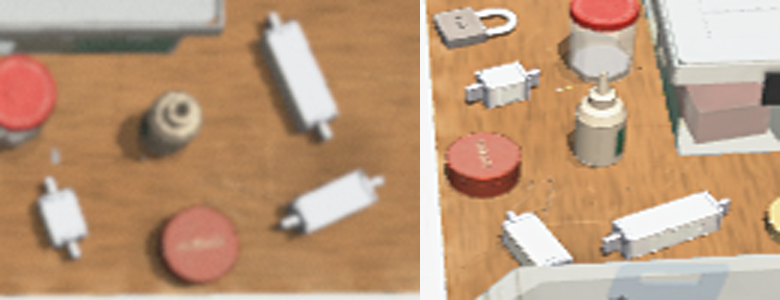

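Crops: the base's plinth spans about top px (240,262)–(293,287) with one jaw pair at each end. The handle lever is at ON, pointing up-slope. The medium link is the one near top px (470,267); long is at (459,225), short at (380,272). Next I'll measure these precisely.

Run:
```python
from h import *
np.set_printoptions(precision=2,suppress=True)
pl={}
for n in("top","scene"):
    z=np.load(f"/tmp/{n}0.npz");C=cloud(n,z["d"]);p=z["p"];hsv=cv2.cvtColor(p,cv2.COLOR_RGB2HSV)
    zone=(C[...,0]>300)&(C[...,0]<560)&(C[...,1]>80)&(C[...,1]<420)&(C[...,2]>30)&(C[...,2]<220)
    m=zone&(hsv[...,1]<40)&(hsv[...,2]>150); Q=C[m]; M=np.ones(len(Q),bool)
    for _ in range(20):
        c=Q[M].mean(0);nn=np.linalg.svd(Q[M]-c,full_matrices=False)[2][2];nn*=np.sign(nn[2]);M=abs((Q-c)@nn)<4
    r=((Q-c)@nn)[M].std()
    hz=np.array([-nn[1],nn[0],0]);ey=-hz/np.linalg.norm(hz)*np.sign(hz[1])*-1;ex=np.cross(ey,nn)
    R=np.stack([ex,ey,nn],1)
    print(n,"res",r,"n",nn,"yaw",np.degrees(np.arctan2(-ey[0],ey[1])),"c",c,"h at c")
    # all in a frame with origin at plane point nearest to (460,225)
    o=np.array([460,225,0.]);o[2]=c[2]-(nn[0]*(460-c[0])+nn[1]*(225-c[1]))/nn[2];print("o",o)
    F=(C-o)@R
    Qm=F[m][M];print("plate extents",np.percentile(Qm,[0.3,99.7],0))
    dark=(hsv[...,2]<70)&zone; cop=zone&(hsv[...,0]<18)&(hsv[...,1]>90)&(hsv[...,2]>80)&(F[...,2]>8)&(abs(F[...,0])<70)
    k,L,st,ce=cv2.connectedComponentsWithStats(dark.astype(np.uint8))
    for i in range(1,k):
        if st[i,4]>40:
            f=F[L==i];print("dark",ce[i],st[i,4],"x",np.percentile(f[:,0],[2,50,98]),"y",np.percentile(f[:,1],[2,50,98]),"h",np.percentile(f[:,2],[5,50,95]))
    f=F[cop]; 
    for lo,hi in((9,18),(18,35),(35,60)):
        g=f[(f[:,2]>lo)&(f[:,2]<hi)]
        for s in (g[g[:,1]>-66],g[g[:,1]<=-66]):
            if len(s)>3:print("cop",lo,len(s),"x",np.percentile(s[:,0],[3,50,97]),"y",np.percentile(s[:,1],[3,50,97]))
    # plinth: height 8..18 any colour
    g=F[(F[...,2]>9)&(F[...,2]<18)&zone&(F[...,1]<15)&(abs(F[...,0])<60)&(F[...,1]>-128)]; print("plinth",len(g),"x",np.percentile(g[:,0],[2,98]),"y",np.percentile(g[:,1],[2,98]),g[:,2].mean(), cv2.minAreaRect(g[:,:2].astype(np.float32)))
    # fuse medium
    W=(C[...,2]>5)&(C[...,2]<60)&(C[...,0]>400)&(C[...,0]<520)&(C[...,1]>-420)&(C[...,1]<-290)&(hsv[...,1]<60)
    k,L,st,ce=cv2.connectedComponentsWithStats(W.astype(np.uint8));i=1+st[1:,4].argmax();q=C[L==i];t=q[q[:,2]>31]
    print("fuse",ce[i],st[i],"all",cv2.minAreaRect(q[:,:2].astype(np.float32)),"top",cv2.minAreaRect(t[:,:2].astype(np.float32)),"zt",np.median(t[:,2]),t.mean(0))
    # carton / handle
    b=C[(C[...,2]>100)&(C[...,2]<145)&(hsv[...,0]>95)&(hsv[...,0]<125)&(hsv[...,1]>120)&(C[...,1]>300)&(C[...,1]<480)&(C[...,0]<620)]
    if len(b):print("carton",cv2.minAreaRect(b[:,:2].astype(np.float32)),b[:,2].max())
```

```text
top res 2.0060152814710737 n [-0.51  0.09  0.85] yaw -9.43678637690356 c [469.64 226.3  102.81] h at c
o [460.   225.    97.13]
plate extents [[ -85.34 -128.51   -3.95]
 [  86.8   130.81    3.94]]
dark [184.03 243.46] 260 x [-19.51  17.89  62.92] y [158.03 160.35 197.04] h [-71.83 -36.97   0.11]
dark [215.57 275.77] 468 x [-64.11 -29.03  39.08] y [40.45 62.04 97.95] h [ 2.14 32.19 48.02]
dark [265.02 273.57] 408 x [-26.72  -5.12  13.54] y [-86.98 -55.65 -23.75] h [ 8.95 13.05 17.65]
cop 9 88 x [-24.82   4.42  13.02] y [-21.81  -8.64   7.53]
cop 9 99 x [-25.84   3.27  13.72] y [-120.73 -108.86  -91.92]
cop 18 18 x [-23.58  -7.     7.02] y [-19.61  -6.4    6.76]
cop 18 22 x [-22.82  -1.39  11.94] y [-117.72 -105.54  -91.39]
cop 35 52 x [-17.47 -11.41   3.53] y [-19.17 -12.68  -5.77]
cop 35 57 x [-18.55 -10.55   2.85] y [-106.09  -99.06  -91.15]
plinth 663 x [-26.44  15.19] y [-120.7     9.67] 13.38455395512444 ((-5.224039077758789, -55.14280700683594), (136.39698791503906, 46.469276428222656), 89.8207015991211)
fuse [469.56 266.77] [453 257  34  21 345] all ((462.36419677734375, -348.2
[... 1110 characters left out ...]
8.54   4.89] y [-23.2  -14.53   1.25]
cop 35 31 x [-15.55  -9.22   5.67] y [-110.08 -101.21  -90.35]
plinth 258 x [-23.64  18.3 ] y [-125.23    4.53] 13.132929707805284 ((-2.846658706665039, -57.30962371826172), (46.587120056152344, 140.87403869628906), 0.7521242499351501)
fuse [302.41 370.44] [293 358  23  23 348] all ((460.6391296386719, -342.71466064453125), (31.31940460205078, 85.59182739257812), 25.0029239654541) top ((461.6920166015625, -344.97222900390625), (31.31940460205078, 80.60977935791016), 25.0029239654541) zt 37.03786267088423 [ 464.22 -350.58   37.15]
carton ((564.2677001953125, 402.23321533203125), (84.81796264648438, 115.55479431152344), 85.55684661865234) 140.1023622829798
```

```bash
cat >> h.py <<'E'
n_=np.array([-np.sin(np.radians(32)),0,np.cos(np.radians(32))]);yaw=np.radians(-9.3)
Rz=lambda a:np.array([[np.cos(a),-np.sin(a),0],[np.sin(a),np.cos(a),0],[0,0,1.]])
RP=Rz(yaw)@np.array([[np.cos(np.radians(32)),0,n_[0]],[0,1,0],[np.sin(np.radians(32)),0,n_[2]]]) # plate axes
O=np.array([460,225,97.3])
W=lambda x,y,h:O+RP@np.array([x,y,h])
FL=np.array([[1,0,0],[0,-1,0],[0,0,-1.]])
tool=lambda th:RP@Rz(th)@FL   # tool z=-n; tool y across a lever at angle th
E
python3 - <<'E'
from h import *
np.set_printoptions(precision=2,suppress=True)
for n in("top","scene"):
    z=np.load(f"/tmp/{n}0.npz");C=cloud(n,z["d"]);hsv=cv2.cvtColor(z["p"],cv2.COLOR_RGB2HSV);F=(C-O)@RP
    a=(F[...,1]>20)&(F[...,1]<120)&(abs(F[...,0])<90)&(F[...,2]>0)&(F[...,2]<70)
    for lo,hi in((-75,-20),(-20,0),(0,20),(20,40),(40,60)):
        f=F[a&(F[...,2]>20)&(F[...,0]>lo)&(F[...,0]<hi)]
        if len(f)>4:print(n,lo,len(f),"x",np.percentile(f[:,0],[3,97]),"y",np.percentile(f[:,1],[5,50,95]),"h",np.percentile(f[:,2],[5,50,95]))
    f=F[a&(hsv[...,2]<80)&(F[...,2]<20)];print("hub low",np.percentile(f,[3,97],axis=0))
    if n=="top":
        hi=C[(C[...,2]>200)&(C[...,0]>100)&(C[...,0]<600)&(abs(C[...,1])<600)];print("tall",len(hi),np.percentile(hi,[1,25,50,75,99],axis=0))
        for u,v in((190,430),(120,220),(150,210),(60,150)):print(u,v,C[v,u])
pv=(-41,66)
q=None
for sg in (0,np.pi):
    for th in (0,.8,1.5):
        p=W(pv[0]+60*np.cos(th),pv[1]+60*np.sin(th),43);print(sg,th,p,ctrl.solve_ik(p,tool(th+sg)))
    for h in (50,130):print("seat",ctrl.solve_ik(W(-5.3,-55.6,h),tool(np.pi/2+sg)),ctrl.solve_ik(W(-5.3,-55.6,h),tool(-np.pi/2+sg)))
f=np.radians(115.7)
for s in (0,np.pi):print("pick",ctrl.solve_ik([462.4,-348.2,34],Rz(f+s)@FL))
E
```

```text
top -75 200 x [-54.32 -22.53] y [53.01 67.19 85.31] h [25.41 43.99 48.53]
top -20 66 x [-18.48  -0.71] y [62.13 68.19 78.73] h [31.78 45.15 49.69]
top 0 65 x [ 0.4  19.58] y [61.55 68.24 76.91] h [33.75 45.   48.79]
top 20 74 x [21.35 39.82] y [60.45 69.28 77.88] h [33.75 44.6  49.2 ]
top 40 19 x [40.17 42.54] y [62.88 69.07 76.43] h [30.04 36.61 46.43]
hub low [[-67.55  38.86   0.55]
 [-12.47  98.4   18.14]]
tall 49225 [[ 105.65 -494.64  226.14]
 [ 158.75 -202.43  584.1 ]
 [ 204.01  -23.79  702.15]
 [ 332.99  219.93  778.53]
 [ 590.59  599.91 1481.78]]
190 430 [ 46.   387.48 -77.65]
120 220 [ 348.25  155.86 1138.44]
150 210 [ 360.69  145.42 1112.53]
60 150 [648.72 544.76 428.49]
scene -75 114 x [-52.19 -21.29] y [49.78 59.94 80.76] h [23.16 39.71 49.08]
scene -20 46 x [-18.67  -0.76] y [56.36 64.39 72.68] h [28.12 41.25 49.88]
scene 0 51 x [ 1.84 19.8 ] y [57.56 64.52 74.12] h [26.99 41.16 48.64]
scene 20 46 x [21.13 39.9 ] y [54.63 64.11 72.62] h [25.95 42.13 49.93]
scene 40 18 x [40.61 45.33] y [51.99 66.43 74.44] h [31.58 38.7  48.72]
hub low [[-69.27  41.23   2.6 ]
 [ -6.35  89.
[... 167 characters left out ...]
4.29] [ 0.76  0.24  1.94 -0.69  0.73  1.47]
seat [ 0.38 -0.1   2.25 -0.53  0.57  0.94] [ 0.38 -0.1   2.25 -0.53  0.57 -2.21]
seat [ 0.46 -0.31  2.24 -0.45  0.79  0.87] [ 0.46 -0.31  2.24 -0.45  0.79 -2.27]
3.141592653589793 0 [464.08 291.21 143.83] [ 0.6   0.13  1.99 -0.61  0.69 -0.4 ]
3.141592653589793 0.8 [455.81 336.18 134.19] [ 0.69  0.2   1.93 -0.65  0.72 -1.09]
3.141592653589793 1.5 [427.09 357.92 114.29] [ 0.76  0.24  1.94 -0.69  0.73 -1.67]
seat [ 0.38 -0.1   2.25 -0.53  0.57 -2.21] [ 0.38 -0.1   2.25 -0.53  0.57  0.94]
seat [ 0.46 -0.31  2.24 -0.45  0.79 -2.27] [ 0.46 -0.31  2.24 -0.45  0.79  0.87]
pick [-0.79  0.49  1.68 -0.    0.97 -1.24]
pick [-0.79  0.49  1.68 -0.    0.97  1.9 ]
```

```bash
cat >> h.py <<'E'
PV=(-40.,67.5)
def hp(th,h,r=60):return W(PV[0]+r*np.cos(th),PV[1]+r*np.sin(th),h)
E
python3 - <<'E'
from h import *
np.set_printoptions(precision=2,suppress=True)
S=sensors.read_state
ctrl.gripper_to(34,30);print(S()["t"],S()["grip_width"])
ctrl.move_ptp(hp(0,125),tool(np.pi));print(S()["t"])
print(ctrl.move_l(hp(0,44),vel=100,threshold=12),S()["t"],S()["force"],S()["eef_pos"]-hp(0,44))
E
```

```text
0.65 33.95147327871463
3.6333
False 4.5917 [-0.41 -0.06 -0.87] [0.22 0.23 0.49]
```

Run:
```python
from h import *
np.set_printoptions(precision=2,suppress=True)
S=sensors.read_state
for d in (18,36,54,70,84):
    th=np.radians(d);r=ctrl.move_l(hp(th,44),tool(np.pi+th),vel=60,threshold=25)
    s=S();print(d,r,s["t"],RP.T@s["force"],s["wrist_torque"])
    if r:break
ctrl.hold(.3)
print(S()["force"])
p,d=optics.grab_frame("top");a=p[200:320,160:320,::-1];p,_=optics.grab_frame("scene");b=p[150:270,240:340,::-1]
cv2.imwrite("pics/off.png",np.hstack([cv2.resize(a,None,fx=3,fy=3),cv2.resize(b,None,fx=3,fy=3)]))
```

```text
18 False 5.0583 [ 0.52 -3.42  2.11] [-0.27  0.21 -0.31]
36 False 5.525 [ 1.93 -0.65  1.03] [-0.19 -0.   -0.07]
54 False 5.9917 [ 0.05 -0.45  1.38] [0.06 0.26 0.01]
70 False 6.425 [-2.37  1.73  0.91] [0.22 0.73 0.16]
84 False 6.8167 [-0.86 -0.85 -0.32] [0.   0.39 0.  ]
[-0.45 -0.47 -0.49]
```

View pics/off.png

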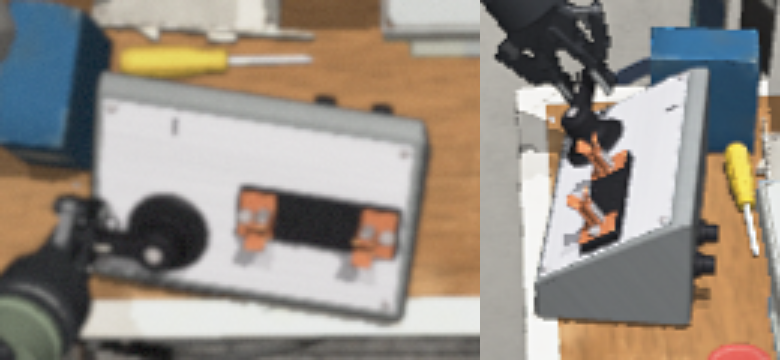

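Picture: the lever points left to the ring mark (crop ≈(110,250)), so the isolator is OFF. Now I'll pick up the medium link.

Run:
```python
from h import *
np.set_printoptions(precision=2,suppress=True)
S=sensors.read_state
th=np.radians(84)
ctrl.move_l(hp(th,150),vel=200)
z=optics.grab_frame("top");C=cloud("top",z[1]);F=(C-O)@RP
f=F[(F[...,0]>-75)&(F[...,0]<0)&(F[...,1]>100)&(F[...,1]<160)&(F[...,2]>25)&(F[...,2]<60)];print("lever x,y,h",len(f),np.percentile(f,[5,50,95],axis=0))
Rf=Rz(np.radians(115.7))@FL
ctrl.move_ptp([462.4,-348.2,200],Rf);ctrl.gripper_to(56);print(S()["t"])
print(ctrl.move_l([462.4,-348.2,36],vel=130,threshold=10),S()["t"],S()["eef_pos"])
ctrl.gripper_to(28,40);s=S();print(s["t"],s["grip_width"],s["grasp_force"],s["force"])
ctrl.move_l([462.4,-348.2,220],vel=150);s=S();print(s["t"],s["grip_width"],s["force"])
```

```text
lever x,y,h 194 [[-47.76 102.48  29.57]
 [-35.22 125.52  43.59]
 [-30.31 148.72  48.9 ]]
10.8417
False 12.25 [ 463.09 -348.84   37.03]
12.6 29.59895246815665 41.435497999191284 [ 0.39 -0.73  3.67]
13.975 29.001571069524623 [-1.01 -0.7  -3.29]
```

Run:
```python
from h import *
np.set_printoptions(precision=2,suppress=True)
S=sensors.read_state
T=tool(-np.pi/2)
ctrl.move_ptp(W(-5.3,-55.6,120),T);ctrl.move_l(W(-5.3,-55.6,104),vel=80);ctrl.hold(.2);s=S();print(s["t"],RP.T@(s["eef_pos"]-W(-5.3,-55.6,104)),s["q"])
im=[]
for n in("top","scene"):
    p,d=optics.grab_frame(n);np.savez(f"/tmp/{n}1.npz",p=p,d=d)
    u,v=proj(n,W(-5,-55,60)).astype(int);c=p[v-45:v+45,u-45:u+45,::-1];im.append(cv2.resize(c,(400,400),interpolation=2))
    print(n,u,v)
    F=(cloud(n,d)-O)@RP
cv2.imwrite("pics/hov.png",np.hstack(im))
```

```text
16.4583 [0.4  0.07 0.22] [ 0.43 -0.25  2.25 -0.47  0.72 -2.26]
top 261 281
scene 272 204
```

View pics/hov.png

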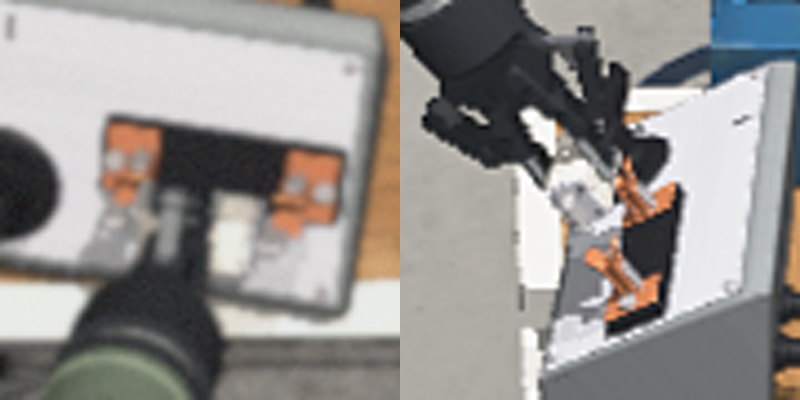

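Picture: the link hangs level and square in the gripper in front of the jaws; its right body end is at top crop ≈(262,235) and left blade ≈(145,215). I'll quantify the offset from depth.

Run:
```python
from h import *
np.set_printoptions(precision=1,suppress=True)
for n in("top","scene"):
    z=np.load(f"/tmp/{n}1.npz");F=(cloud(n,z["d"])-O)@RP;hsv=cv2.cvtColor(z["p"],cv2.COLOR_RGB2HSV)
    m=(F[...,2]>62)&(F[...,2]<112)&(abs(F[...,0]+5)<30)&(F[...,1]>-125)&(F[...,1]<15)
    b=m&(hsv[...,2]>150)&(hsv[...,1]<70); f=F[b]
    print(n,len(f),"\n",np.percentile(f,[1,5,25,50,75,95,99],axis=0).T)
    for lo in range(-125,15,5):
        g=F[m&(F[...,1]>=lo)&(F[...,1]<lo+5)]
        if len(g)>2:print(lo,len(g),np.percentile(g[:,0],[5,50,95]),np.percentile(g[:,2],[5,50,95]),np.median(hsv[m&(F[...,1]>=lo)&(F[...,1]<lo+5)],axis=0))
    for Y in(-103.6,-88.6,-22.6,-7.6):print("proj",Y,proj(n,W(-5,Y,103)),proj(n,W(-5,Y,96)))
```

```text
top 261 
 [[ -20.4  -16.    -7.4   -2.5    6.4    9.1   10.3]
 [-101.1  -97.1  -84.   -75.3  -33.9  -12.1   -8.1]
 [  73.2   76.4   90.8   99.9  103.1  105.7  107.4]]
-105 9 [-9.  -5.4 -3.8] [75.8 91.9 94.9] [ 10.  14. 176.]
-100 13 [-6.9 -4.1 -3.4] [75.  87.9 97.2] [  9.  15. 169.]
-95 13 [-8.1 -3.8 -2.7] [80.  90.5 98.4] [  7.  13. 153.]
-90 38 [-14.9  -1.7   8.9] [ 74.2  98.7 106.3] [ 11.    5.  175.5]
-85 37 [-17.7   2.7   9.1] [ 75.2 101.4 106.2] [ 25.  13. 215.]
-80 38 [-16.    4.4   8.6] [ 74.3 102.1 104.9] [ 27.   10.5 228.5]
-75 37 [-18.4   1.5  10.2] [ 77.  101.5 105.6] [ 23.  13. 223.]
-70 38 [-21.5   3.1  15. ] [ 75.8 101.2 105.3] [ 20.5  21.  158. ]
-65 3 [15.5 16.3 16.7] [ 87.5  89.6 100.9] [ 23.   9. 100.]
-55 3 [19.5 20.2 22. ] [87.  87.  91.3] [130.  19.  40.]
-40 4 [0.9 2.2 3.7] [101.  102.5 106.1] [ 19.5  25.  150.5]
-35 9 [-3.8  1.5  7. ] [ 99.8 102.7 106.5] [ 18.  26. 169.]
-30 30 [-15.7  -1.1   9.4] [ 79.5 102.6 107.4] [ 15.5  13.  153.5]
-25 26 [-16.1   5.1   9.6] [ 75.   99.8 104.9] [  8.5  11.5 152. ]
-20 11 [-8.5 -4.3 -0. ] [79.3 93.5 98.6] [ 10.  15. 164.]

[... 919 characters left out ...]
1.3 106.2] [ 20.   6. 238.]
-70 34 [-22.8   9.9  20.7] [ 81.3 102.2 109.6] [ 50.5   8.5 150.5]
-65 41 [-28.1  13.7  23.8] [ 76.7 100.7 110.4] [ 98.  12. 146.]
-60 22 [-29.6   2.6  24.7] [ 88.8 104.4 110.3] [100.   20.   77.5]
-55 13 [-18.7   3.3  24.6] [ 82.8 104.8 110.5] [ 30.  19. 106.]
-50 8 [-17.8  -7.7   6.9] [ 82.6 103.8 107.3] [ 16.   19.5 142.5]
-45 4 [-20.6 -10.9  -4.9] [103.8 104.6 106.3] [ 17.  18. 163.]
-35 5 [-15.7  -8.5  11.8] [ 69.1 102.  105. ] [ 16.  19. 177.]
-25 3 [-17.4 -14.5 -13.6] [ 99.1 100.9 103.8] [ 12.  18. 173.]
proj -103.6 [262.4 204.4] [263.7 206.2]
proj -88.6 [263.1 201.3] [264.4 203. ]
proj -22.6 [265.9 187.9] [267.2 189.6]
proj -7.6 [266.5 185. ] [267.8 186.7]
```

Run:
```python
from h import *
np.set_printoptions(precision=2,suppress=True)
S=sensors.read_state
f0=S()["force"]
for h in (84,76,70,64,58,54,51.5):
    r=ctrl.move_l(W(-5.3,-55.4,h),vel=40,threshold=25);s=S()
    print(h,r,round(s["t"],2),"F",RP.T@(s["force"]-f0),"e",RP.T@(s["eef_pos"]-W(-5.3,-55.4,h)),"M",RP.T@s["wrist_torque"],s["grip_width"])
    if r:break
```

```text
84 False 17.21 F [ 0.69 -0.52 -0.35] e [-0.14 -0.1  -0.23] M [-0.06  0.44 -0.02] 29.352655123181925
76 False 17.56 F [-0.87 -0.6   0.04] e [-0.57 -0.21 -0.31] M [0.07 0.66 0.  ] 29.407493170884482
70 False 17.86 F [-0.34  1.38 -4.59] e [-0.54 -0.12 -0.33] M [0.23 0.66 0.05] 29.235488958683447
64 False 18.16 F [-1.27  0.18 -4.7 ] e [-0.4  -0.22 -0.44] M [0.21 0.76 0.03] 28.937056856910356
58 False 18.46 F [-0.98  0.2  -4.47] e [-0.35 -0.21 -0.38] M [0.11 0.72 0.07] 29.124016400413375
54 False 18.71 F [-2.05  0.06 -4.95] e [-0.33 -0.18 -0.33] M [0.02 0.78 0.05] 29.348092339756423
51.5 False 18.96 F [-1.97  1.4  -3.38] e [-0.32 -0.12 -0.2 ] M [0.06 0.96 0.05] 29.480633334096357
```

Run:
```python
from h import *
np.set_printoptions(precision=2,suppress=True)
S=sensors.read_state
f0=S()["force"]
for h in (50,48.5,47,45.5):
    r=ctrl.move_l(W(-5.3,-55.4,h),vel=15,threshold=18);s=S()
    print(h,r,round(s["t"],2),"F",RP.T@(s["force"]-f0),"e",RP.T@(s["eef_pos"]-W(-5.3,-55.4,h)),s["grip_width"])
    if r:break
im=[]
for n in("top","scene"):
    p,d=optics.grab_frame(n);np.savez(f"/tmp/{n}2.npz",p=p,d=d)
    u,v=proj(n,W(-5,-55,40)).astype(int);im.append(cv2.resize(p[v-45:v+45,u-45:u+45,::-1],(400,400),interpolation=2))
    F=(cloud(n,d)-O)@RP;hsv=cv2.cvtColor(p,cv2.COLOR_RGB2HSV)
    m=(F[...,2]>15)&(F[...,2]<75)&(abs(F[...,0]+5)<25)&(F[...,1]>-95)&(F[...,1]<-15)&(hsv[...,2]>150)&(hsv[...,1]<50);print(n,m.sum(),np.percentile(F[m],[3,50,80,90,97],axis=0).T)
cv2.imwrite("pics/ins.png",np.hstack(im))
```

```text
50 False 19.21 F [-3.   -3.23 16.67] e [-0.11 -0.17  0.56] 29.415646472080518
48.5 False 19.46 F [-6.24 -5.64 36.03] e [-0.13 -0.14  1.58] 29.511775500940452
47 False 19.71 F [-8.16 -6.38 50.5 ] e [-0.1  -0.05  2.3 ] 29.19109850977933
45.5 False 19.96 F [-10.92  -6.53  59.24] e [-0.09  0.13  2.79] 29.128862477845143
top 187 [[-18.79  -0.51   7.31   8.19   9.6 ]
 [-87.85 -75.21 -34.2  -27.84 -23.76]
 [ 22.06  47.96  50.76  52.07  53.98]]
scene 131 [[-17.69   4.91  11.47  12.93  15.62]
 [-90.6  -77.13 -63.7  -56.11 -33.75]
 [ 19.37  46.97  50.94  52.35  54.53]]
```

View pics/ins.png

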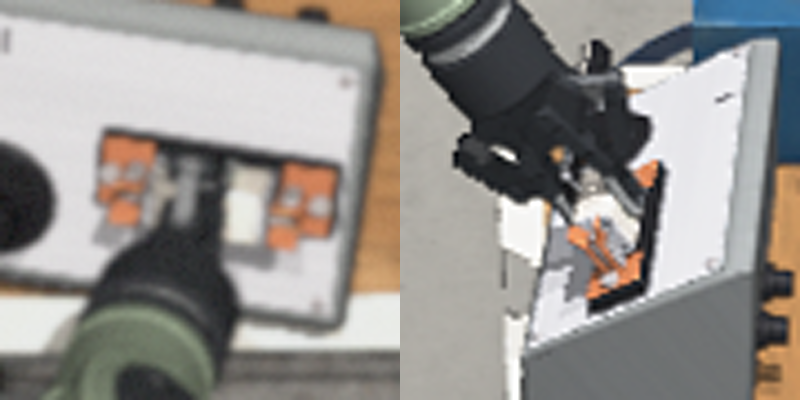

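Picture: the link's body sits between the two jaw pairs, with its top about 50 mm above the plate (14 + 36), so it is seated. Unload, release, retract and check.

Run:
```python
from h import *
np.set_printoptions(precision=2,suppress=True)
S=sensors.read_state
ctrl.move_l(W(-5.3,-55.4,49.8),vel=15);ctrl.hold(.2);print(RP.T@S()["force"])
ctrl.gripper_to(52,40);print(S()["t"],S()["force"])
ctrl.move_l(W(-5.3,-55.4,150),vel=120);ctrl.move_ptp(hp(np.pi/2,140),tool(np.pi*1.5));ctrl.hold(.3);print(S()["t"])
im=[]
for n in("top","scene"):
    p,d=optics.grab_frame(n);np.savez(f"/tmp/{n}3.npz",p=p,d=d)
    u,v=proj(n,W(-5,-55,40)).astype(int);im.append(cv2.resize(p[v-45:v+45,u-45:u+45,::-1],(400,400),interpolation=2))
    F=(cloud(n,d)-O)@RP;hsv=cv2.cvtColor(p,cv2.COLOR_RGB2HSV)
    m=(F[...,2]>43)&(F[...,2]<75)&(abs(F[...,0]+5)<25)&(F[...,1]>-95)&(F[...,1]<-15)&(hsv[...,2]>150)&(hsv[...,1]<50);f=F[m]
    A=np.c_[f[:,:2],np.ones(len(f))];k=np.linalg.lstsq(A,f[:,2],rcond=None)[0]
    print(n,m.sum(),"h",np.median(f[:,2]),"slopes",k[:2],cv2.minAreaRect(f[:,:2].astype(np.float32)))
cv2.imwrite("pics/rel.png",np.hstack(im))
```

```text
[-6.05  0.87  1.72]
21.0417 [ 0.38 -0.1   0.12]
23.1
top 342 h 50.30752595972737 slopes [-0.02  0.01] ((-5.659048080444336, -55.32638931274414), (76.03343200683594, 34.026424407958984), 88.38218688964844)
scene 132 h 51.80970910334621 slopes [-0.05 -0.  ] ((-2.6939926147460938, -57.38532638549805), (34.108699798583984, 70.89837646484375), 4.4058403968811035)
```

View pics/rel.png

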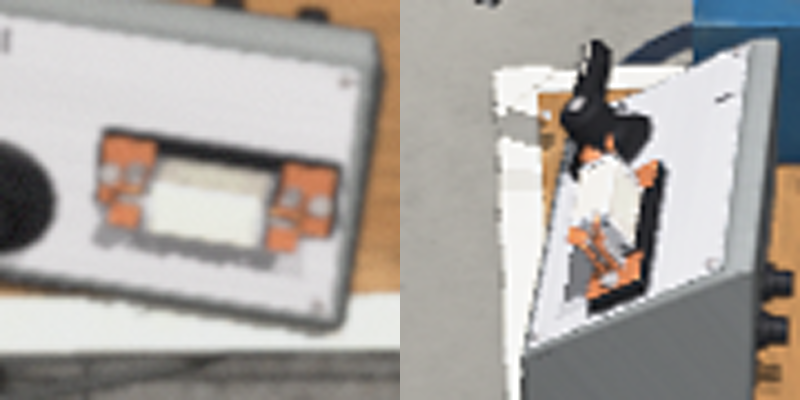

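Picture: the link is seated square between both jaw pairs (top crop ≈(210,205)), released, and centred within about 1 mm. The lever is still OFF, so I'll switch it back on.

Run:
```python
from h import *
np.set_printoptions(precision=2,suppress=True)
S=sensors.read_state
a=np.radians(88)
ctrl.gripper_to(34,30);ctrl.move_l(hp(a,120),tool(np.pi+a),vel=80)
r=ctrl.move_l(hp(a,44),vel=80,threshold=12);print(r,S()["t"],S()["force"])
if not r:
  for d in (70,52,35,19,5):
    th=np.radians(d);r=ctrl.move_l(hp(th,44),tool(np.pi+th),vel=60,threshold=25);s=S();print(d,r,s["t"],RP.T@s["force"])
    if r:break
  ctrl.hold(.3);print(RP.T@S()["force"])
  ctrl.move_l(hp(th,130),vel=120)
  ctrl.move_ptp(W(0,0,260),tool(np.pi));ctrl.hold(.5)
  print(S()["t"],S()["force"])
  p,d=optics.grab_frame("top");F=(cloud("top",d)-O)@RP
  f=F[(F[...,0]>-10)&(F[...,0]<60)&(F[...,1]>30)&(F[...,1]<130)&(F[...,2]>25)&(F[...,2]<60)];print("lever",len(f),np.percentile(f,[5,50,95],axis=0))
  b=p[190:320,130:500,::-1];cv2.imwrite("pics/end.png",cv2.resize(b,None,fx=2,fy=2))
```

```text
False 25.0167 [-0.87 -0.35  0.17]
70 False 25.4833 [-2.91  0.38  0.8 ]
52 False 25.95 [-0.92  0.99  0.85]
35 False 26.4 [ 1.58 -2.07 -0.02]
19 False 26.8333 [ 0.35 -3.27  2.39]
5 False 27.225 [ 0.4  -0.08  0.11]
[-0.35  0.26  0.19]
29.5417 [-0.35  0.29 -0.06]
lever 186 [[-6.11 61.48 31.05]
 [19.91 68.77 44.73]
 [41.18 77.78 49.59]]
```

View pics/end.png

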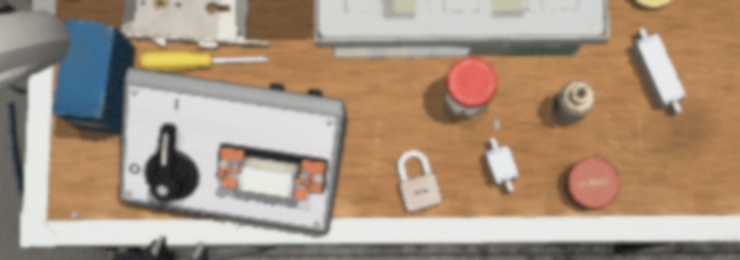

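The lever is back at ON (crop (168,150)), the link is seated at (268,178), and the other things are where they were.

```bash
python3 -c "
from plant import ctrl
print(ctrl.finish_job())"
```

```text
the job is handed in; nothing more can be done
None
```

I switched the isolator off, pressed the medium fuse link home in the base and let go of it, switched the isolator back on, and handed the job in at about 29.5 s; the hand-in call gave no verdict, but the last pictures show the link seated, the handle at ON and the other items in view where they were.

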